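Put the dental pick in the toothbrush caddy, then lift the caddy level off the shelf

TASK

The oak shelf is about to be wiped: take the dental pick (orange grip) out of its grey drying stand, push it fully home, upright, in the narrow blue-ringed hole of the white toothbrush caddy while the caddy stands on the shelf, and let go of it. Then take the caddy by its dark wooden handle, lift it straight up without tipping it so that its underside is at least 6 cm clear of the shelf, and hold it there level and still in the gripper, the pick still in its hole: finish while holding it, do not put it down. Leave the other things on the shelf where they are.

Things in the scene. Friction and masses are not known exactly. Their poses are not given: they have to be found in the camera images.
- shelf: fixed oak shelf board lying on the marble counter, 580 (x) x 1000 (y) x 20 mm thick; its top is at z = 0.020 m and everything named here stands on it; origin at the centre of its underside
- caddy: loose white ceramic toothbrush caddy, about 0.35 to 0.55 kg: a block 70 (own x) x 160 (own y) x 45 mm high, with a narrow round hole ringed in blue near its -y end, a 31 mm square brush well near its +y end and an upright handle over the middle. Origin at the centre of its underside, z up. The handle is a dark wooden bar on two thin steel posts
- caddy_hole (a point): mouth of the caddy's narrow hole, centre, on the block's top face (caddy frame 0, -60, 45 mm). Round, 11 mm wide with a 2 mm chamfered mouth, 35 mm deep, flat floor, straight down along the caddy's z
- caddy_hole_floor (a point): centre of the floor of that hole (caddy frame 0, -60, 10 mm): where the pick's tip rests when fully home
- caddy_grip (a point): centre of the wooden handle bar (caddy frame 0, 0, 130 mm). The bar is 14 mm thick along the caddy's x, 60 mm long along its y, 24 mm high (118 to 142 mm above the underside): grasp it from above, closing along the caddy's x. The whole caddy balances under it within a few mm
- pick: loose rigid dental pick, 25 g, 95 mm long, standing upright at the start in the grey stand: a straight steel pin 8 mm in diameter for the lower 55 mm, above it a round orange grip 13 mm in diameter and 40 mm long. Origin at the flat lower end (tip), z along the pick towards the grip. Fully home in the caddy its grip begins 20 mm above the caddy's block
- pick_tip (a point): the flat lower end of the pick's pin, on its axis
- pick_grip (a point): centre of the pick's orange grip, 75 mm above the tip; grasp it here from above, at any yaw
- stand: fixed grey drying stand, a block 56 x 56 x 40 mm high with one hole of about 9 mm in its middle, 30 mm deep; origin at the centre of its underside. The pick stands on the hole's floor, 10 mm above the stand's underside, and is drawn straight up by 35 mm or more to come out
- denture_box: bystander, fixed: mint plastic denture box with a flip lid, closed, 75 x 95 x 49 mm high, origin at the centre of its underside
- tablet_tube: bystander, loose: closed aluminium tablet tube standing upright, 30 mm in diameter, 95 mm high, origin at the centre of its underside
- rinse_cup: bystander, loose: blue ceramic cup, 68 mm in diameter, 85 mm high, origin at the centre of its underside
- magnifier: bystander, loose: round chrome-framed magnifying glass on a folding stand, foot 70 x 60 mm, about 125 mm high, origin at the centre of its underside
- tweezers: bystander, loose: steel tweezers lying flat, about 95 x 20 x 8 mm, origin under its middle
- soap_dish: bystander, loose: white soap dish with a bar of soap, 110 x 75 x 34 mm high, origin at the centre of its underside

How it is judged:
By the outcome, as a careful person would: the job done as asked, in the order asked, and still so for the second after the job is handed in, while the arm keeps its last pose, push and grip.
It also fails if it takes over 58 s, if anything falls off the work surface, if the arm or the gripper's body presses on something with over 40 N, if the wrist force passes 120 N, or if a joint passes its speed limit or range.

ROBOT

A 6-joint arm with a two-finger parallel gripper is mounted at the origin on the work surface. World frame = base frame: x ahead of the robot, y to its left, z up, the work surface at z = 0. Lengths are in m, angles in rad, forces in N, time in s.
With the tool pointing down it reaches from about 0.25 to 0.725 m from the base axis. Payload 4 kg.
Tool frame: the origin (TCP) lies at the very end of the fingers, on their centre line; the grasp point (between the pads) lies 19 mm behind it; z points along the fingers, y is the direction in which the jaws open and shut (so a half turn about z gives the same grasp; the last joint's range is limited). The gripper opens to 85 mm and grips with 20 to 120 N. Pads are 22 mm wide; open, the fingers measure 114 mm over their backs; the gripper's body (76 mm by 85 mm) begins 54 mm behind the grasp point. The pads swing forward as they close: fully open they stand 13 mm farther back than shut.
Start: joints at [1.215, 0.241, 0.005, 1.335, 0, 1.571], TCP at [0.174, 0.469, 0.231] pointing down, gripper open.
Joint ranges: [-2.72, 2.72], [-1.05, 1.87], [-1.09, 1.28], [-1.99, 2.15], [-1.42, 1.44], [-3.14, 3.14]. Speed limits (rad/s): [2.79, 2.79, 3.14, 3.14, 3.14, 3.14].

INTERFACE

Orientations are given as a unit quaternion [x, y, z, w].
In Python, from workcell import bot gives the robot as it stands.
- The arm moves only by the shell command python3 -m crank 'ROWS'. ROWS is JSON, a list that holds one entry, the list of rows, each a list of 5 numbers: the shift along the tool's x, y, z in mm, then the turn about the tool's z in degrees, then the closure in counts, from 0 (fully open) to 255 (shut). In form: [[[tx, ty, tz, turn, grip], ...]]. A call has 1 to 12 rows; each row shifts and turns the pose as measured when the row begins, along the tool's axes as they then stand; what a row does not reach is not made up. A row lasts 1/8 s, in which the tool goes at most 62.5 mm and 10.7 degrees, less where a joint would pass 70% of its speed; a pose out of reach is approached as far as the arm can. A call is refused whole if a number of a shift passes 62.5 or a number of a turn 10.7, either way. A call with a gripper value outside its range is refused whole. The fingers move at their own pace and stop on an object; the grip force is fixed at half the most. Time passes only in rows, so rows that do not move let the fingers close. It gives the time, the measured TCP pose, the force and the opening at its end, in the units of the state.
- bot.get_obs(): the state, without advancing time (a new reading comes with each control period).
- bot.camera(name): name is "scene" or "side" or "wrist"; returns a dict with "img" (480x640x3 uint8, blue, green, red), "depth" (480x640 float32, m along the optical axis (not along the pixel's ray), 0 where there is no reading), "fx", "fy", "cx", "cy" (pixels), "D" ([k1, k2, p1, p2, k3] as OpenCV has them; the pictures are not rectified), "R" (3x3) and "t" (3): a world point X has camera coordinates R X + t; the wrist camera has in their place "T_tool_cam" (4x4, takes a point from camera to tool coordinates, whose origin is the TCP and whose axes are the flange's). Camera axes: x right, y down, z forward; pixel columns grow to the right and rows downward; lengths in m; the calibration is good to about 2 mm. A picture is of the moment at which its call begins: read the wrist's pose just before it.
- bot.job_done(): hands the job in, once; it reports no verdict.
The state is a dict: "clock": time; "joint_pos": joint angles; "joint_vel": joint speeds; "tau": joint torques, N m; "eef_pos": TCP position; "tool_rot": TCP orientation; "ft_force": force on the tool from outside, world axes, zero at the start; "ft_torque": the same for the moment, N m; "grip_width": finger opening in m.
Only numpy, scipy, OpenCV 4.12 (cv2) and the standard library are available. Lean on these libraries where they do the work, as an engineer would, in place of code of your own. Each camera call takes 0.05 s, during which the arm holds its last target.

## Working session

There is one attempt and no reset: what is moved stays moved. The work goes in short steps, Python scripts to look and compute and a shell command to move; the robot and the scene stay as the last step left them, time stands still between calls to the robot, and variables do not carry over. Pictures are saved under pics/ and viewed, and the job is handed in when it is done.

```bash
mkdir -p pics; ls
python3 - <<'E'
from workcell import bot
import cv2
o=bot.get_obs()
for k,v in o.items(): print(k,v)
for n in ["scene","side","wrist"]:
    c=bot.camera(n); cv2.imwrite(f"pics/a_{n}.png",c["img"])
    print(n,c["fx"],c["fy"],c["cx"],c["cy"],c["D"],c.get("R"),c.get("t"),c.get("T_tool_cam"))
E
```

```text
pics
clock 0.0
joint_pos [1.21503643e+00 2.41395374e-01 3.72151181e-03 1.33518523e+00
 1.13241104e-05 1.57077975e+00]
joint_vel [-6.72229954e-04 -8.65117439e-04 -7.98565917e-04 -1.87953676e-03
  1.84768954e-04 -8.91954811e-06]
tau [-1.45157142e-04 -3.72314394e+01  2.52410853e+01  1.68756838e-02
 -6.68397092e-06  3.95984770e-06]
eef_pos [0.17392957 0.46810393 0.2304207 ]
tool_rot [ 1.76935125e-01  9.84221976e-01 -1.01410649e-03 -1.88077698e-04]
ft_force [ 0.01130929 -0.20836239  0.0056497 ]
ft_torque [ 0.01269921 -0.05755464 -0.00677175]
grip_width 0.08572942064211546
scene 579.0346220306237 579.0346220306237 317.7119560729593 228.59280954418486 [-0.17297229  0.          0.          0.          0.        ] [[-0.80771615  0.58952011  0.00778866]
 [ 0.41450496  0.57721895 -0.70356515]
 [-0.41926157 -0.56505249 -0.71058808]] [ 0.44671337 -0.17099001  1.51657477] None
side 483.8206554697772 483.8206554697772 317.17026032723123 242.50066581691587 [0.02532866 0.         0.         0.         0.        ] [[ 0.73996233 -0.67263802  0.00372203]
 [-0.42022684 -0.46659385 -0.77826704]
 [ 0.52522868  0.57432419 -0.62792242]] [-0.40342604  0.30987967  0.76968892] None
wrist 383.8641346577141 383.8641346577141 320.042925095615 250.52982319310993 [-0.08173575  0.          0.          0.          0.        ] None None [[ 9.84681257e-04 -9.55714282e-01 -2.94294480e-01  7.46291714e-02]
 [ 9.99999513e-01  9.61497423e-04  2.23463105e-04 -5.40238391e-05]
 [ 6.93965028e-05 -2.94294556e-01  9.55714764e-01 -1.42488770e-01]
 [ 0.00000000e+00  0.00000000e+00  0.00000000e+00  1.00000000e+00]]
```

View pics/a_scene.png

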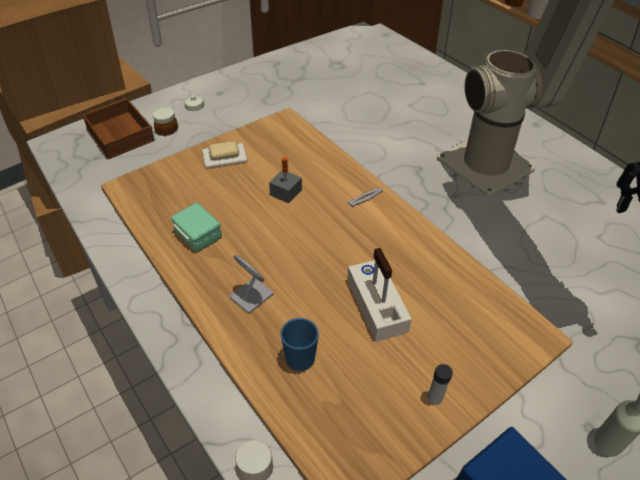

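View pics/a_side.png

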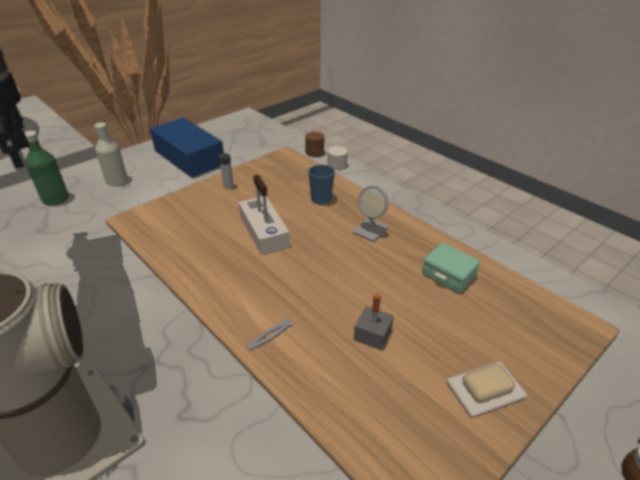

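View pics/a_wrist.png

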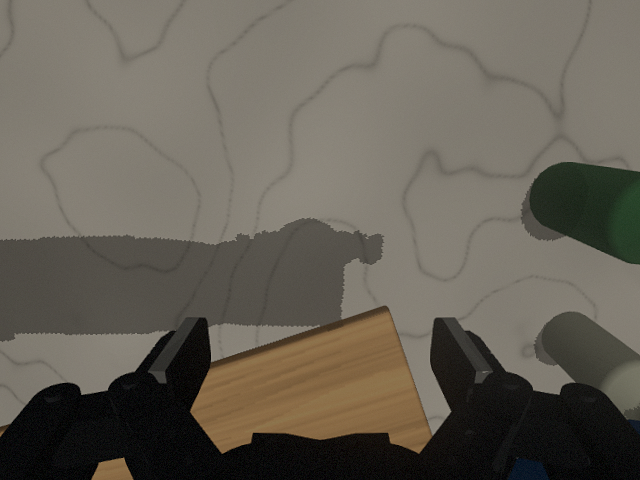

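The scene view shows the pick's orange grip at about (285,160) in its stand and the caddy at about (378,297), with its blue ring at (368,270). In the side view the pick is at (376,300) and the caddy at (263,225). Next I'll measure with depth from both cameras.

```bash
cat > h.py <<'E'
from workcell import bot
import numpy as np, cv2
from scipy.spatial.transform import Rotation as Ro
def cam(n):
    o=bot.get_obs(); c=bot.camera(n)
    K=np.array([[c["fx"],0,c["cx"]],[0,c["fy"],c["cy"]],[0,0,1.]]); c["K"]=K; c["D"]=np.array(c["D"],float)
    if n=="wrist":
        T=np.eye(4);T[:3,:3]=Ro.from_quat(o["tool_rot"]).as_matrix();T[:3,3]=o["eef_pos"]
        W=T@np.array(c["T_tool_cam"])
    else:
        W=np.eye(4);W[:3,:3]=np.array(c["R"]).T;W[:3,3]=-W[:3,:3]@np.array(c["t"])
    c["W"]=W
    return c
def cloud(c):
    h,w=c["depth"].shape
    uv=np.stack(np.meshgrid(np.arange(w),np.arange(h)),-1).reshape(-1,1,2).astype(np.float64)
    n=cv2.undistortPoints(uv,c["K"],c["D"])[:,0]
    d=c["depth"].reshape(-1,1).astype(float)
    P=np.c_[n*d,d]@c["W"][:3,:3].T+c["W"][:3,3]
    P[d[:,0]==0]=np.nan
    return P.reshape(h,w,3)
def ray(c,uv,z):
    n=cv2.undistortPoints(np.array(uv,float).reshape(-1,1,2),c["K"],c["D"])[:,0]
    d=np.c_[n,np.ones(len(n))]@c["W"][:3,:3].T; o=c["W"][:3,3]
    return o+d*((z-o[2])/d[:,2])[:,None]
def proj(c,X):
    M=np.linalg.inv(c["W"]); 
    return cv2.projectPoints(np.array(X,float).reshape(-1,1,3),cv2.Rodrigues(M[:3,:3])[0],M[:3,3],c["K"],c["D"])[0][:,0]
E
python3 - <<'E'
from h import *
for n,boxp,boxc in [("scene",(265,140,310,205),(335,235,420,345)),("side",(345,280,400,355),(225,165,300,260))]:
    c=cam(n);P=cloud(c);hsv=cv2.cvtColor(c["img"],cv2.COLOR_BGR2HSV)
    H,S,V=[hsv[...,i] for i in range(3)]
    def m(b):
        k=np.zeros(H.shape,bool);k[b[1]:b[3],b[0]:b[2]]=1;return k
    fl=P[m((300,200,330,240))] ; print(n,"floor z",np.nanmedian(fl[:,2]))
    org=m(boxp)&(H<10)&(S>170)&(V>90); p=P[org]; p=p[np.isfinite(p[:,0])]
    print("orange",len(p),np.median(p,0),p.min(0),p.max(0), np.argwhere(org).mean(0)[::-1])
    q=P[m(boxp)]; q=q[(q[:,2]>.053)&(q[:,2]<.066)]; print("standtop",len(q),np.median(q,0),cv2.minAreaRect((q[:,:2]*1000).astype(np.float32)))
    q=P[m(boxc)]; t=q[(q[:,2]>.058)&(q[:,2]<.071)]; print("caddytop",len(t),np.median(t,0),cv2.minAreaRect((t[:,:2]*1000).astype(np.float32)))
    t=q[(q[:,2]>.135)&(q[:,2]<.175)]; print("bar",len(t),np.median(t,0),t.max(0),cv2.minAreaRect((t[:,:2]*1000).astype(np.float32)))
    bl=m(boxc)&(H>100)&(H<130)&(S>100); uv=np.argwhere(bl)[:,::-1]; print("blue",len(uv),uv.mean(0), ray(c,[(uv.min(0)+uv.max(0))/2.],.065), ray(c,[uv.mean(0)],.065))
E
```

```text
scene floor z 0.02061454203148816
orange 1 [ 0.51282782 -0.18935123  0.09087297] [ 0.51282782 -0.18935123  0.09087297] [ 0.51282782 -0.18935123  0.09087297] [284. 172.]
standtop 407 [ 0.51160468 -0.19077718  0.06041008] ((507.77685546875, -195.4427032470703), (62.530296325683594, 59.66397476196289), 19.79860496520996)
caddytop 1972 [0.55393372 0.20344271 0.06529472] ((549.4373779296875, 195.44369506835938), (164.00425720214844, 72.64006805419922), 71.79137420654297)
bar 325 [0.55432381 0.20094769 0.16020189] [0.56544229 0.22628345 0.16617999] ((550.6509399414062, 196.87261962890625), (63.08908462524414, 14.863960266113281), 71.42829132080078)
blue 42 [367.52380952 269.02380952] [[0.52905404 0.13740498 0.065     ]] [[0.52905537 0.13748255 0.065     ]]
side floor z 0.018867188263425483
orange 4 [ 0.50273437 -0.19855873  0.12377014] [ 0.50260566 -0.19956515  0.1097948 ] [ 0.50714917 -0.19586548  0.1245174 ] [376.25 298.  ]
standtop 723 [ 0.50262055 -0.19965806  0.05859688] ((507.3038635253906, -196.17173767089844), (58.8172721862793, 56.93456268310547), 22.429927825927734)
caddytop 1142 [0.54288514 0.17877552 0.06369818] ((572.6223754882812, 262.3652038574219), (307.8413391113281, 71.85359191894531), 71.78910064697266)
bar 185 [0.54438902 0.1843026  0.15722549] [0.56316532 0.22185518 0.16270744] ((548.9017944335938, 192.4070587158203), (61.041893005371094, 14.35326099395752), 71.99986267089844)<stdin>:13: RuntimeWarning: Mean of empty slice.
  ret = um.true_divide(
Traceback (most recent call last):
ValueError: zero-size array to reduction operation minimum which has no identity
```

```bash
cat > st.py <<'E'
import sys
from h import *
def st():
    o=bot.get_obs();R=Ro.from_quat(o["tool_rot"]).as_matrix()
    print("t",round(o["clock"],2),"p",np.round(o["eef_pos"]*1000 if hasattr(o["eef_pos"],'shape') else np.array(o["eef_pos"])*1000,1),"yawY",round(np.degrees(np.arctan2(R[1,1],R[0,1])),2),"z",np.round(R[:,2],4),"F",np.round(o["ft_force"],2),"w",round(o["grip_width"]*1000,1))
    return np.array(o["eef_pos"])*1000,R
def togo(x,y,z,yaw=None):
    p,R=st(); print("shift mm",np.round(R.T@(np.array([x,y,z])-p),2))
    if yaw is not None:
        d=np.degrees(np.arctan2(R[1,1],R[0,1])); print("turn",round(-((yaw-d+180)%360-180),2))
if __name__=="__main__":
    a=list(map(float,sys.argv[1:])); togo(*a) if a else st()
E
python3 -m crank '[[[0,0,0,9.75,0],[0,0,0,9.75,0],[0,0,0,9.75,0],[0,0,0,9.75,0],[0,0,0,9.75,0],[0,0,0,9.75,0],[0,0,0,9.75,0],[0,0,0,9.75,0],[0,0,0,9.75,0]]]'
python3 st.py 507.5 -196 230 -18.2
```

```text
clock: 1.38
eef_pos: [0.1752, 0.4667, 0.2292]
tool_rot: [0.822, 0.569, -0.002, 0.001]
ft_force: [-1.0, -0.4, 0.1]
grip_width: 0.0853
t 1.38 p [175.2 466.7 229.2] yawY -20.64 z [-0.0031 -0.004  -1.    ] F [-1.04 -0.45  0.07] w 85.3
shift mm [-503.03  544.55    0.86]
turn -2.44
```

```bash
python3 -m crank '[[[-41,44.5,0,-1,0],[-41,44.5,0,-1,0],[-41,44.5,0,0,0],[-41,44.5,0,0,0],[-41,44.5,0,0,0],[-41,44.5,0,0,0],[-41,44.5,0,0,0],[-41,44.5,0,0,0],[-41,44.5,0,0,0],[-41,44.5,0,0,0],[0,0,0,0,0],[0,0,0,0,0]]]'
python3 st.py 507.5 -196 230 -18.2
```

```text
clock: 2.88
eef_pos: [0.474, -0.0795, 0.2298]
tool_rot: [0.811, 0.585, 0.001, 0.001]
ft_force: [0.1, 1.3, -0.4]
grip_width: 0.0854
t 2.88 p [474.  -79.5 229.8] yawY -18.41 z [ 0.0029 -0.001  -1.    ] F [ 0.07  1.28 -0.36] w 85.4
shift mm [-9.993e+01  6.857e+01 -1.000e-02]
turn -0.21
```

```bash
python3 -m crank '[[[-50,34,0,0,0],[-50,34,0,0,0],[0,0,0,0,0],[0,0,0,0,0],[0,0,0,0,0]]]'
python3 st.py 507.5 -196 230 -18.2
python3 - <<'E'
from h import *
c=cam("wrist"); cv2.imwrite("pics/b_wrist.png",c["img"]); print(proj(c,[[.5075,-.196,.125],[.5075,-.196,.06]]))
c=cam("side"); cv2.imwrite("pics/b_side.png",c["img"]);
E
```

```text
clock: 3.5
eef_pos: [0.5068, -0.1892, 0.2305]
tool_rot: [0.807, 0.591, 0.001, -0.0]
ft_force: [0.6, -0.4, 0.7]
grip_width: 0.0857
t 3.5 p [ 506.8 -189.2  230.5] yawY -17.6 z [ 0.0018  0.0016 -1.    ] F [ 0.61 -0.41  0.67] w 85.7
shift mm [-6.26  2.75  0.45]
turn 0.6
[[323.07733855 257.76526761]
 [322.42908987 233.77610652]]
```

View pics/b_wrist.png

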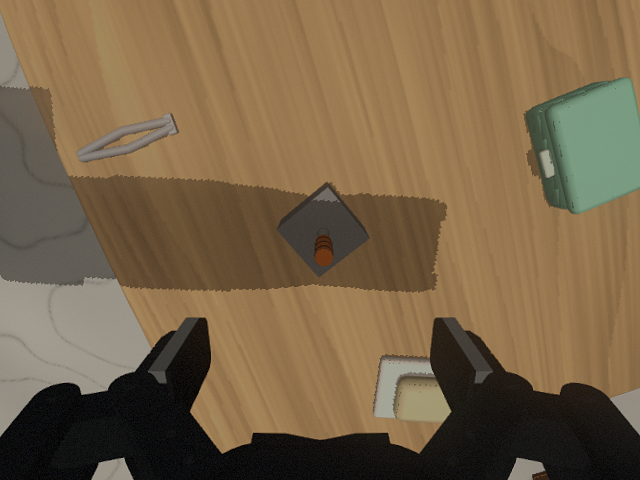

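The wrist view shows the grip's top at about (323,256), 2 px from where the fixed-camera estimate projects. I'll refine that and measure the tip height.

```bash
python3 - <<'E'
from h import *
c=cam("wrist");P=cloud(c);hsv=cv2.cvtColor(c["img"],cv2.COLOR_BGR2HSV)
m=(hsv[...,0]<12)&(hsv[...,1]>150)&(hsv[...,2]>70);m[:225]=0;m[280:]=0;m[:,:300]=0;m[:,345:]=0
p=P[m];print(len(p),np.nanmin(p,0),np.nanmax(p,0))
t=m&(P[...,2]>np.nanmax(p[:,2])-.004);uv=np.argwhere(t)[:,::-1];b=(uv.min(0)+uv.max(0))/2
print(uv.min(0),uv.max(0),uv.mean(0),"top",np.nanmedian(P[t],0),ray(c,[uv.mean(0)],.125),ray(c,[b],.125))
q=P[150:300,250:400].reshape(-1,3);q=q[(q[:,2]>.055)&(q[:,2]<.065)];print("stand",np.nanmedian(q,0),cv2.minAreaRect((q[:,:2]*1000).astype(np.float32)))
E
python3 st.py
```

```text
170 [ 0.49440456 -0.21857933  0.05945524] [ 0.51396991 -0.18906271  0.12670914]
[315 248] [332 265] [323.56603774 256.16037736] top [ 0.50832304 -0.19492206  0.12470589] [[ 0.50830965 -0.1952034   0.125     ]] [[ 0.50819441 -0.19542123  0.125     ]]
stand [ 0.51136722 -0.19132826  0.05988063] ((508.0541076660156, -195.974365234375), (56.47770309448242, 56.5196418762207), 21.878097534179688)
t 3.65 p [ 507.  -189.6  230.6] yawY -17.62 z [ 0.0023  0.0013 -1.    ] F [-0.17 -0.57 -0.65] w 85.5
```

```bash
python3 st.py 508.2 -195.5 130 -18.2
python3 -m crank '[[[-5.3,2.9,0,0.6,0],[0,0,25,0,0],[0,0,25,0,0],[0,0,25,0,0],[0,0,15,0,0],[0,0,0,0,0],[0,0,0,0,0]]]'
python3 st.py 508.2 -195.5 96 -18.2
```

```text
t 3.65 p [ 507.  -189.6  230.6] yawY -17.62 z [ 0.0023  0.0013 -1.    ] F [-0.17 -0.57 -0.65] w 85.5
shift mm [ -5.41   2.74 100.58]
turn 0.58
clock: 4.53
eef_pos: [0.5101, -0.1961, 0.1404]
tool_rot: [0.81, 0.586, 0.002, 0.002]
ft_force: [0.3, 0.7, 0.5]
grip_width: 0.0853
t 4.53 p [ 510.1 -196.1  140.4] yawY -18.24 z [ 0.0068 -0.001  -1.    ] F [0.29 0.72 0.45] w 85.3
shift mm [-0.13 -2.32 44.42]
turn -0.04
```

```bash
python3 -m crank '[[[0,-2,15,0,0],[0,0,15,0,0],[0,0,10,0,0],[0,0,0,0,0],[0,0,0,0,0]]]'
python3 st.py 508.2 -195.5 96 -18.2
```

```text
clock: 5.15
eef_pos: [0.509, -0.1958, 0.0987]
tool_rot: [0.81, 0.586, 0.003, 0.003]
ft_force: [-0.1, 0.3, 0.3]
grip_width: 0.0856
t 5.15 p [ 509.  -195.8   98.7] yawY -18.25 z [ 0.0084 -0.0017 -1.    ] F [-0.12  0.29  0.35] w 85.6
shift mm [-0.01 -0.9   2.66]
turn -0.05
```

```bash
python3 -m crank '[[[0,-0.9,2.6,0,0],[0,0,0,0,60],[0,0,0,0,255],[0,0,0,0,255],[0,0,0,0,255],[0,0,0,0,255],[0,0,0,0,255]]]'
python3 st.py 508.2 -195.5 96 -18.2
```

```text
clock: 6.02
eef_pos: [0.5086, -0.1956, 0.0973]
tool_rot: [0.81, 0.586, 0.003, 0.004]
ft_force: [-0.6, 0.2, 0.7]
grip_width: 0.0111
t 6.03 p [ 508.6 -195.6   97.3] yawY -18.25 z [ 0.0101 -0.0024 -0.9999] F [-0.6   0.17  0.75] w 11.1
shift mm [-0.   -0.48  1.32]
turn -0.05
```

```bash
python3 -m crank '[[[0,0,0,0,255],[0,0,0,0,255]]]'
python3 st.py 508.2 -195.5 96 -18.2
python3 - <<'E'
from h import *
c=cam("wrist"); cv2.imwrite("pics/c_wrist.png",c["img"])
E
```

```text
clock: 6.28
eef_pos: [0.5086, -0.1956, 0.0973]
tool_rot: [0.81, 0.586, 0.003, 0.004]
ft_force: [0.1, -0.3, 0.4]
grip_width: 0.0112
t 6.28 p [ 508.6 -195.6   97.3] yawY -18.25 z [ 0.0101 -0.0023 -0.9999] F [ 0.09 -0.31  0.4 ] w 11.2
shift mm [ 0.01 -0.45  1.27]
turn -0.05
```

View pics/c_wrist.png

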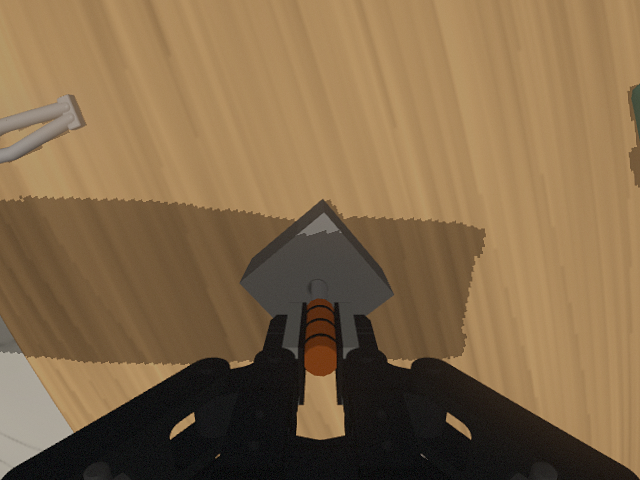

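The wrist view shows the orange grip held between the pads at about (320,335), pin still in the stand. Lifting.

```bash
python3 -m crank '[[[0,0,-12,0,255],[0,0,-15,0,255],[0,0,-15,0,255],[0,0,-15,0,255],[0,0,-30,0,255],[0,0,-30,0,255],[0,0,-30,0,255],[0,0,0,0,255],[0,0,0,0,255]]]'
python3 st.py 531 138 230 -18.2
python3 - <<'E'
from h import *
c=cam("side"); cv2.imwrite("pics/d_side.png",c["img"])
c=cam("wrist"); cv2.imwrite("pics/d_wrist.png",c["img"])
E
```

```text
clock: 7.45
eef_pos: [0.5088, -0.1959, 0.2571]
tool_rot: [0.81, 0.586, 0.006, 0.008]
ft_force: [0.3, 0.4, 0.0]
grip_width: 0.0115
t 7.45 p [ 508.8 -195.9  257.1] yawY -18.25 z [ 0.0194 -0.0058 -0.9998] F [0.35 0.44 0.03] w 11.5
shift mm [324.04 -84.    25.6 ]
turn -0.05
```

View pics/d_side.png

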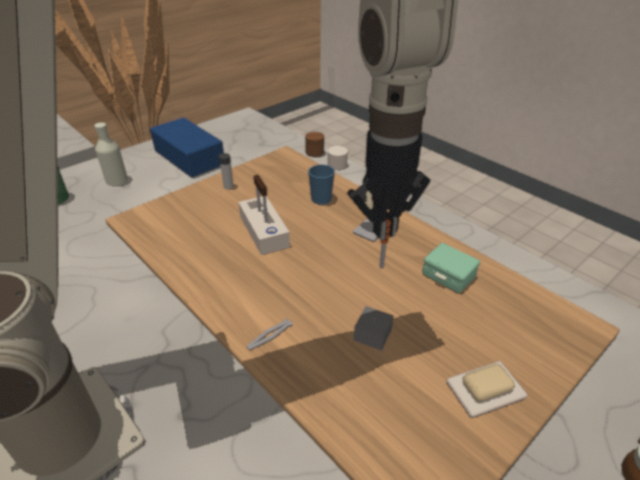

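The pick is out of the stand, held upright by the fingers at about (385,240). Tool tilt has crept up to 1.2°, so I'll watch it during the traverse.

```bash
python3 -m crank '[[[46,-12,0,0,255],[46,-12,0,0,255],[46,-12,0,0,255],[0,0,0,0,255]]]'
python3 st.py 531 138 250 -18.2
python3 -m crank '[[[0,0,0,0,255],[0,0,0,0,255]]]'
python3 st.py 531 138 250 -18.2
```

```text
clock: 8.05
eef_pos: [0.5159, -0.0504, 0.2508]
tool_rot: [0.811, 0.585, 0.003, 0.005]
ft_force: [-0.8, -0.7, -1.3]
grip_width: 0.011
t 8.05 p [515.9 -50.4 250.8] yawY -18.42 z [ 0.01   -0.0041 -0.9999] F [-0.82 -0.75 -1.27] w 11.0
shift mm [ 1.8352e+02 -4.5240e+01  1.6000e-01]
turn -0.22
clock: 8.3
eef_pos: [0.5152, -0.0514, 0.2494]
tool_rot: [0.811, 0.585, 0.002, 0.004]
ft_force: [-0.8, 0.1, -0.6]
grip_width: 0.0111
t 8.3 p [515.2 -51.4 249.4] yawY -18.46 z [ 0.0072 -0.0047 -1.    ] F [-0.84  0.1  -0.6 ] w 11.1
shift mm [184.61 -44.99  -1.37]
turn -0.26
```

```bash
python3 -m crank '[[[46,-11,0,0,255],[46,-11,0,0,255],[46,-11,0,0,255],[46,-11,0,0,255],[0,0,0,0,255],[0,0,0,0,255],[0,0,0,0,255]]]'
python3 st.py 531 138 250 -18.2
python3 - <<'E'
from h import *
c=cam("wrist"); cv2.imwrite("pics/e_wrist.png",c["img"])
np.savez("e.npz",**{k:c[k] for k in["img","depth","K","D","W"]})
c=cam("scene"); cv2.imwrite("pics/e_scene.png",c["img"])
c=cam("side"); cv2.imwrite("pics/e_side.png",c["img"])
np.savez("es.npz",**{k:c[k] for k in["img","depth","K","D","W"]})
E
```

```text
clock: 9.18
eef_pos: [0.5353, 0.1321, 0.247]
tool_rot: [0.817, 0.577, 0.0, 0.005]
ft_force: [-0.4, -0.3, -1.0]
grip_width: 0.0109
t 9.18 p [535.3 132.1 247. ] yawY -19.48 z [ 0.0063 -0.0072 -1.    ] F [-0.41 -0.31 -1.04] w 10.9
shift mm [ 4.15 -5.96 -3.04]
turn -1.28
```

View pics/e_wrist.png

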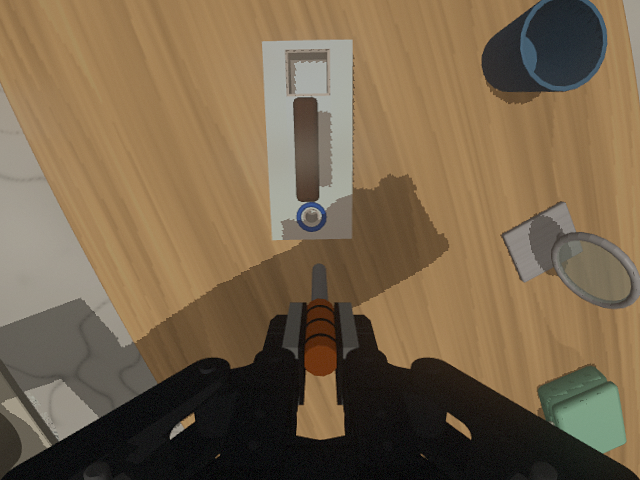

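View pics/e_scene.png

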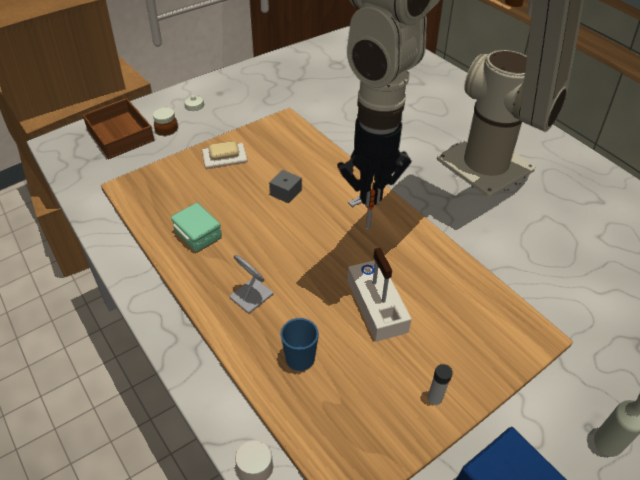

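View pics/e_side.png

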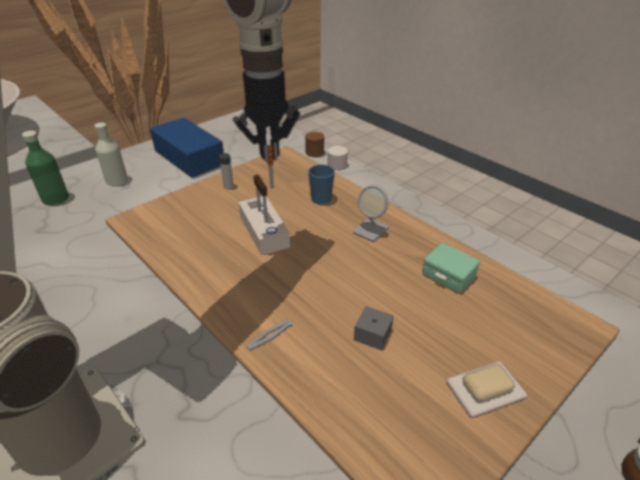

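The wrist view shows the blue ring at about (312,217), the pick tip at about (319,268) and the handle bar at (307,148). I'll compute the hole, caddy axis and tip positions from this.

Run:
```python
from h import *
c=dict(np.load("e.npz"));P=cloud(c);hsv=cv2.cvtColor(c["img"],cv2.COLOR_BGR2HSV);H,S,V=[hsv[...,i] for i in range(3)]
m=(H>100)&(H<130)&(S>110)&(V>50);m[:195]=0;m[240:]=0;m[:,:290]=0;m[:,335:]=0
uv=np.argwhere(m)[:,::-1].astype(np.float32);print(len(uv),uv.min(0),uv.max(0))
h=cv2.convexHull(uv);e=cv2.fitEllipse(h);print(e,"hole",ray(c,[e[0]],.065))
q=P[30:250,250:365].reshape(-1,3);t=q[(q[:,2]>.060)&(q[:,2]<.070)];r=cv2.minAreaRect((t[:,:2]*1000).astype(np.float32));print("top z",np.median(t[:,2]),r)
b=q[(q[:,2]>.145)];print("bar",np.median(b,0),cv2.minAreaRect((b[:,:2]*1000).astype(np.float32)))
th=np.radians(r[2] if r[2]>45 else r[2]+90)
for a in (r[0],):print("hole from rect",np.array(a)-60*np.array([np.cos(th),np.sin(th)]))
# pick pin
g=P[255:300,308:332];s=g.reshape(-1,3);k=(s[:,2]>.15)&(s[:,2]<.24)
print("pin pts",k.sum(),s[k].min(0),s[k].max(0)); 
for z in(.18,.19,.2,.21): 
  kk=(abs(s[:,2]-z)<.005);print(z,kk.sum(),s[kk].mean(0) if kk.any() else"")
img=cv2.resize(c["img"][190:390,240:400],None,fx=3.5,fy=3,interpolation=cv2.INTER_CUBIC);cv2.imwrite("pics/e_zoom.png",img)
W=c["W"];print("axis line tcp",proj(c,[W[:3,3]]) if 0 else "")
```

```text
298 [297. 202.] [325. 231.]
((310.9381408691406, 216.50015258789062), (28.488357543945312, 28.654739379882812), 2.0720345973968506) hole [[0.53140628 0.13864383 0.065     ]]
top z 0.06488820816092147 ((550.3761596679688, 195.3778076171875), (160.38925170898438, 70.5778579711914), 71.74535369873047)
bar [0.55108226 0.19688188 0.16158608] ((550.585693359375, 195.40345764160156), (59.814266204833984, 14.141487121582031), 71.71836853027344)
hole from rect [531.58171049 138.39738396]
pin pts 530 [0.5315605  0.13033241 0.18049314] [0.53987546 0.13790654 0.23666772]
0.18 28 [0.53673016 0.13401426 0.1831212 ]
0.19 86 [0.53636222 0.13402013 0.1899337 ]
0.2 98 [0.53653354 0.1341872  0.20004209]
0.21 120 [0.53657163 0.13420143 0.21028025]
axis line tcp
```

View pics/e_zoom.png

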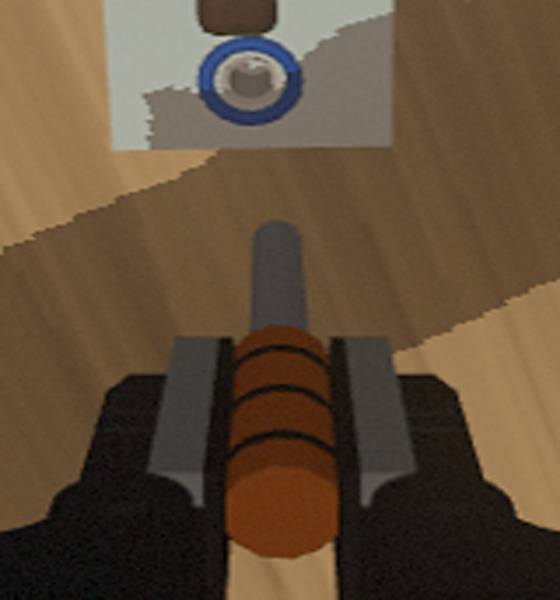

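```bash
python3 -m crank '[[[5.3,-6.2,0,-1.3,255],[0,0,20,0,255],[0,0,20,0,255],[0,0,20,0,255],[0,0,15,0,255],[0,0,0,0,255],[0,0,0,0,255]]]'
python3 st.py 531.5 138.5 145 -18.2
python3 - <<'E'
from h import *
o=bot.get_obs();R=Ro.from_quat(o["tool_rot"]).as_matrix();print("tip",(o["eef_pos"]+.0673*R[:,2])*1000)
E
```

```text
clock: 10.2
eef_pos: [0.5315, 0.1395, 0.1722]
tool_rot: [0.809, 0.588, 0.003, 0.005]
ft_force: [-0.1, 1.1, 0.4]
grip_width: 0.0112
t 10.2 p [531.5 139.5 172.2] yawY -18.01 z [ 0.0101 -0.0051 -0.9999] F [-0.11  1.08  0.37] w 11.2
shift mm [-0.88 -0.06 27.17]
turn 0.19
tip [532.2309704  139.11438062 104.87349513]
```

```bash
python3 -m crank '[[[-0.7,-0.7,8,0,255],[0,0,10,0,255],[0,0,8,0,255],[0,0,0,0,255],[0,0,0,0,255]]]'
python3 st.py 531.5 138.5 145 -18.2
python3 - <<'E'
from h import *
o=bot.get_obs();R=Ro.from_quat(o["tool_rot"]).as_matrix();print("tip",(o["eef_pos"]+.0673*R[:,2])*1000)
c=cam("wrist");cv2.imwrite("pics/f_zoom.png",cv2.resize(c["img"][190:390,220:420],None,fx=3,fy=3,interpolation=cv2.INTER_CUBIC))
P=cloud(c);hsv=cv2.cvtColor(c["img"],cv2.COLOR_BGR2HSV);H,S,V=[hsv[...,i] for i in range(3)]
m=(H>100)&(H<130)&(S>110)&(V>50);m[:150]=0;m[350:]=0;m[:,:240]=0;m[:,400:]=0
uv=np.argwhere(m)[:,::-1].astype(np.float32);e=cv2.fitEllipse(cv2.convexHull(uv));print(len(uv),e,ray(c,[e[0]],.065))
E
```

```text
clock: 10.82
eef_pos: [0.5317, 0.139, 0.1456]
tool_rot: [0.809, 0.588, 0.004, 0.005]
ft_force: [0.7, -0.8, 0.2]
grip_width: 0.0111
t 10.82 p [531.7 139.  145.6] yawY -18.01 z [ 0.0123 -0.0045 -0.9999] F [ 0.74 -0.81  0.17] w 11.1
shift mm [-0.56 -0.02  0.59]
turn 0.19
tip [532.50974612 138.72482917  78.29185099]
214 ((317.5594482421875, 260.2642517089844), (40.52281951904297, 42.134002685546875), 49.81231689453125) [[0.53178753 0.13904969 0.065     ]]
```

View pics/f_zoom.png

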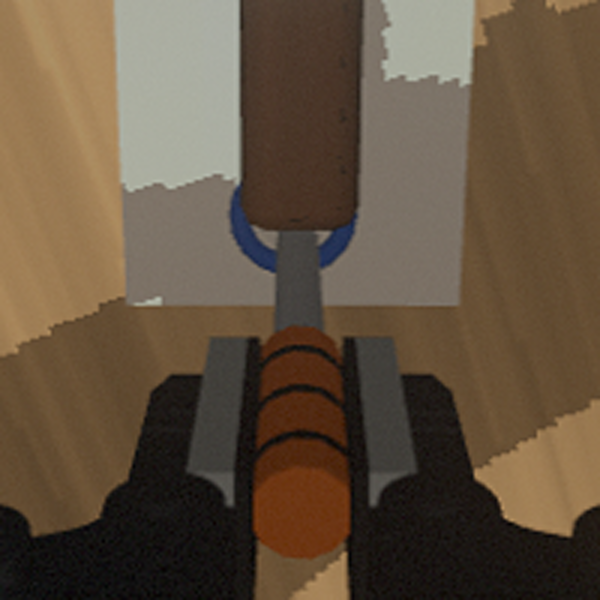

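Lateral alignment looks right: the pin is centred over the ring and below the bar's end. The tip is within 1 mm of the hole, so I'll correct that and insert.

```bash
python3 -m crank '[[[0,-0.9,6,0,255],[0,-0.1,7,0,255],[0,-0.1,6,0,255],[0,0,5,0,255],[0,0,0,0,255]]]'
python3 st.py 531.5 138.5 97.3 -18.2
python3 - <<'E'
from h import *
o=bot.get_obs();R=Ro.from_quat(o["tool_rot"]).as_matrix();print("tip",(o["eef_pos"]+.0673*R[:,2])*1000,o["ft_torque"])
E
```

```text
clock: 11.5
eef_pos: [0.5309, 0.1393, 0.1199]
tool_rot: [0.809, 0.588, 0.004, 0.005]
ft_force: [0.4, -0.3, 0.2]
grip_width: 0.0108
t 11.5 p [530.9 139.3 119.9] yawY -18.01 z [ 0.0124 -0.0045 -0.9999] F [ 0.41 -0.33  0.18] w 10.8
shift mm [-0.56  0.52 22.65]
turn 0.19
tip [531.73202509 138.99206109  52.64660003] [ 0.04209913 -0.0101567  -0.00825518]
```

Tip is 12 mm into the hole with no contact force. Continuing.

```bash
python3 -m crank '[[[-0.3,-0.2,6,0,255],[0,-0.1,6,0,255],[0,-0.1,6,0,255],[0,0,0,0,255]]]'
python3 st.py 531.5 138.5 97.3 -18.2
python3 -m crank '[[[0,0,2,0,255],[0,0,0,0,255]]]'
python3 st.py 531.5 138.5 97.3 -18.2
python3 -m crank '[[[0,0,2,0,255],[0,0,0,0,255]]]'
python3 st.py 531.5 138.5 97.3 -18.2
```

```text
clock: 12.0
eef_pos: [0.5307, 0.139, 0.1007]
tool_rot: [0.809, 0.588, 0.004, 0.005]
ft_force: [-0.8, 0.5, -0.1]
grip_width: 0.0112
t 12.0 p [530.7 139.  100.7] yawY -18.01 z [ 0.0125 -0.0045 -0.9999] F [-0.8   0.46 -0.1 ] w 11.2
shift mm [-0.26  0.88  3.39]
turn 0.19
clock: 12.25
eef_pos: [0.5309, 0.1391, 0.0987]
tool_rot: [0.809, 0.588, 0.004, 0.006]
ft_force: [-0.1, 0.1, -0.1]
grip_width: 0.0109
t 12.25 p [530.9 139.1  98.7] yawY -18.01 z [ 0.0128 -0.0044 -0.9999] F [-0.08  0.1  -0.1 ] w 10.9
shift mm [-0.36  0.76  1.39]
turn 0.19
clock: 12.5
eef_pos: [0.5315, 0.1392, 0.0973]
tool_rot: [0.809, 0.588, 0.005, 0.006]
ft_force: [0.1, 1.0, 0.3]
grip_width: 0.0114
t 12.5 p [531.5 139.2  97.3] yawY -18.01 z [ 0.0143 -0.004  -0.9999] F [0.12 0.95 0.27] w 11.4
shift mm [-0.69  0.26  0.05]
turn 0.19
```

```bash
python3 -m crank '[[[0,0,1,0,255],[0,0,0,0,255]]]'; python3 st.py
python3 -m crank '[[[0,0,1,0,255]]]'; python3 st.py
python3 - <<'E'
from h import *
c=cam("wrist");cv2.imwrite("pics/g_wrist.png",c["img"])
E
```

```text
clock: 12.75
eef_pos: [0.5317, 0.1394, 0.0973]
tool_rot: [0.809, 0.588, 0.005, 0.006]
ft_force: [0.0, 0.1, -0.3]
grip_width: 0.0111
t 12.75 p [531.7 139.4  97.3] yawY -18.0 z [ 0.0154 -0.0034 -0.9999] F [ 0.02  0.11 -0.27] w 11.1
clock: 12.88
eef_pos: [0.532, 0.1396, 0.0971]
tool_rot: [0.809, 0.588, 0.006, 0.006]
ft_force: [-2.3, 0.7, 8.8]
grip_width: 0.0113
t 12.88 p [532.  139.6  97.1] yawY -18.0 z [ 0.0162 -0.0028 -0.9999] F [-2.25  0.7   8.82] w 11.3
```

View pics/g_wrist.png

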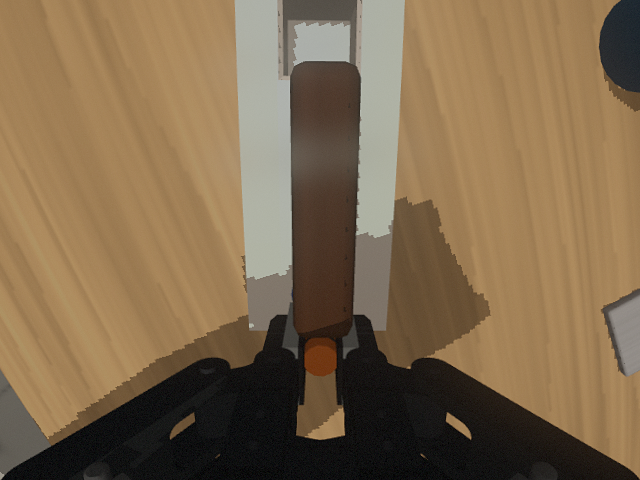

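Contact with the hole floor is felt (9 N) with the TCP at 97.1 mm, where fully home is 97.3 mm. Releasing and rising.

```bash
python3 -m crank '[[[0,0,-0.5,0,255],[0,0,0,0,150],[0,0,0,0,80],[0,0,0,0,0],[0,0,0,0,0],[0,0,0,0,0],[0,0,0,0,0]]]'; python3 st.py
python3 -m crank '[[[0,0,-10,0,0],[0,0,-20,0,0],[0,0,-30,0,0],[0,0,-40,0,0],[0,0,-40,0,0],[0,0,0,0,0],[0,0,0,0,0]]]'; python3 st.py 550.4 195.4 235 -18.3
```

```text
clock: 13.8
eef_pos: [0.5317, 0.1394, 0.0965]
tool_rot: [0.809, 0.588, 0.005, 0.006]
ft_force: [-0.4, -0.2, -0.3]
grip_width: 0.0854
t 13.8 p [531.7 139.4  96.5] yawY -18.01 z [ 0.0152 -0.0033 -0.9999] F [-0.42 -0.23 -0.27] w 85.4
clock: 14.68
eef_pos: [0.5294, 0.1399, 0.2443]
tool_rot: [0.809, 0.588, 0.006, 0.006]
ft_force: [0.1, 0.7, -0.3]
grip_width: 0.0852
t 14.68 p [529.4 139.9 244.3] yawY -18.0 z [ 0.0175 -0.0027 -0.9998] F [ 0.1   0.65 -0.33] w 85.2
shift mm [59.19  2.63  9.54]
turn 0.3
```

Run:
```python
from h import *
c=cam("wrist");cv2.imwrite("pics/h_wrist.png",c["img"]);P=cloud(c);hsv=cv2.cvtColor(c["img"],cv2.COLOR_BGR2HSV)
q=P[0:330,200:440].reshape(-1,3);t=q[(q[:,2]>.060)&(q[:,2]<.070)];r=cv2.minAreaRect((t[:,:2]*1000).astype(np.float32));print("top z",np.median(t[:,2]),r)
b=q[(q[:,2]>.145)&(q[:,2]<.18)];print("bar",np.median(b,0),cv2.minAreaRect((b[:,:2]*1000).astype(np.float32)))
m=(hsv[...,0]<12)&(hsv[...,1]>180)&(hsv[...,2]>80);m[:180]=0;p=P[m];p=p[np.isfinite(p[:,0])&(p[:,2]>.07)]
print(len(p),p.min(0),p.max(0));k=p[p[:,2]>p[:,2].max()-.004];print("top",k.mean(0))
c=cam("scene");cv2.imwrite("pics/h_scene.png",cv2.resize(c["img"][200:380,280:480],None,fx=3,fy=3))
```

```text
top z 0.06487320801380345 ((550.5260620117188, 195.39352416992188), (160.2576141357422, 70.69849395751953), 71.61431121826172)
bar [0.55064478 0.19658062 0.16155602] ((550.6175537109375, 195.25259399414062), (59.94737243652344, 13.837703704833984), 71.68236541748047)
155 [0.52676454 0.1332695  0.12319918] [0.53830019 0.14488943 0.12655073]
top [0.53230412 0.13934064 0.12482149]
```

View pics/h_wrist.png

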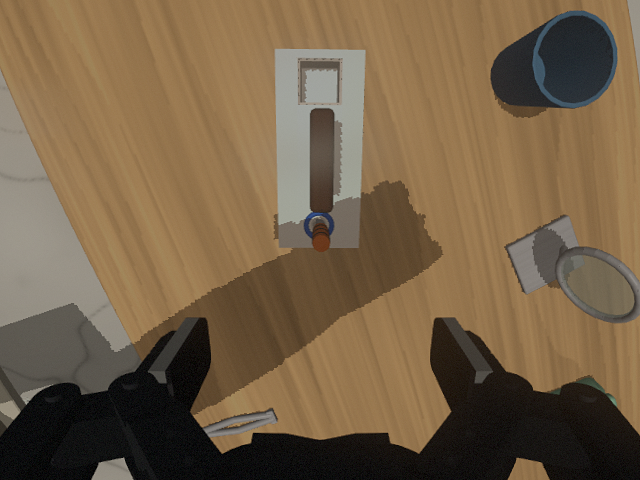

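View pics/h_scene.png

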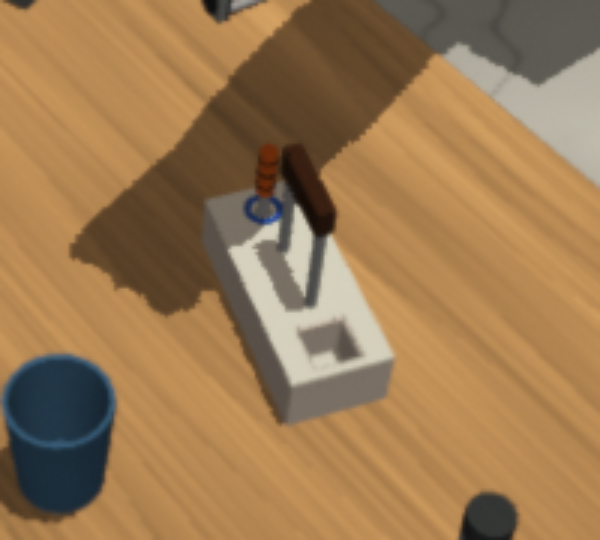

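The pick stands home: its top is at z = 0.1248 (expected 0.125), and the caddy has not moved. Before taking the handle I'll try to reduce the 1° tool tilt, which would otherwise rock the caddy.

```bash
python3 -m crank '[[[30,1.3,0,0.3,0],[29,1.3,0,0,0],[0,0,0,0,0],[0,0,0,0,0]]]' >/dev/null; python3 st.py
python3 -m crank '[[[0,-40,0,0,0],[0,0,0,0,0],[0,0,0,0,0]]]'>/dev/null; python3 st.py
python3 -m crank '[[[0,40,0,0,0],[0,0,0,0,0],[0,0,0,0,0]]]'>/dev/null; python3 st.py 550.5 195.3 235 -18.3
```

```text
t 15.28 p [548.3 194.7 239.1] yawY -18.39 z [ 0.0078 -0.0067 -0.9999] F [ 0.85 -0.04  0.84] w 85.4
t 15.65 p [508.6 205.  237. ] yawY -18.55 z [ 0.0046 -0.0088 -1.    ] F [ 0.2  -0.47 -0.15] w 85.8
t 16.02 p [548.2 190.4 237.2] yawY -18.67 z [ 0.0045 -0.0089 -1.    ] F [-0.08 -0.07  0.31] w 85.6
shift mm [5.41 0.61 2.15]
turn -0.37
```

```bash
python3 -m crank '[[[5,0.6,0,-0.4,0],[0,0,10,0,0],[0,0,10,0,0],[0,0,10,0,0],[0,0,10,0,0],[0,0,0,0,0],[0,0,0,0,0]]]'>/dev/null; python3 st.py 550.5 195.3 131 -18.3
```

```text
t 16.9 p [548.8 195.2 193.6] yawY -18.17 z [ 0.0024 -0.0095 -1.    ] F [0.11 0.52 0.23] w 85.1
shift mm [ 1.17  1.25 62.59]
turn 0.13
```

```bash
python3 -m crank '[[[1.0,1.3,9,0,0],[0,0,10,0,0],[0,0,10,0,0],[0,0,10,0,0],[0,0,10,0,0],[0,0,0,0,0],[0,0,0,0,0]]]'>/dev/null; python3 st.py 550.5 195.3 131 -18.3
```

```text
t 17.77 p [550.7 195.2 141.1] yawY -18.18 z [ 0.0024 -0.0094 -1.    ] F [-0.32  0.25  0.69] w 85.3
shift mm [ 0.1  -0.25 10.05]
turn 0.12
```

```bash
python3 -m crank '[[[0.1,-0.2,6,0.1,0],[0,0,4,0,0],[0,0,0,0,0],[0,0,0,0,0]]]'>/dev/null; python3 st.py 550.5 195.3 131 -18.3
python3 - <<'E'
from h import *
c=cam("wrist");cv2.imwrite("pics/i_wrist.png",c["img"])
E
```

```text
t 18.27 p [551.1 195.5 131.2] yawY -18.29 z [ 0.0041 -0.0089 -1.    ] F [ 0.09  0.24 -0.57] w 85.5
shift mm [-0.34 -0.53  0.24]
turn 0.01
```

View pics/i_wrist.png

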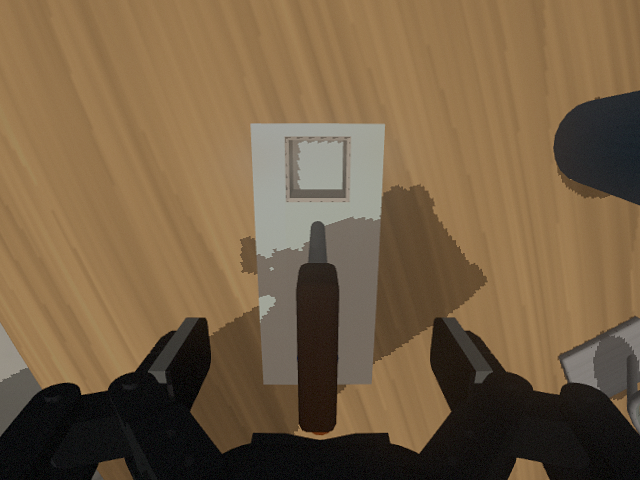

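The jaws straddle the bar, which is centred at about (317,350). Closing now.

```bash
python3 -m crank '[[[-0.2,-0.5,0,0,0],[0,0,0,0,100],[0,0,0,0,180],[0,0,0,0,255],[0,0,0,0,255],[0,0,0,0,255],[0,0,0,0,255],[0,0,0,0,255]]]'>/dev/null; python3 st.py 550.5 195.3 131 -18.3
```

```text
t 19.32 p [550.6 195.6 131.7] yawY -18.29 z [ 0.0044 -0.0083 -1.    ] F [0.05 0.3  0.18] w 12.9
shift mm [-0.31 -0.03  0.7 ]
turn 0.01
```

```bash
python3 -m crank '[[[0,0,-2,0,255],[0,0,-3,0,255],[0,0,-4,0,255],[0,0,-5,0,255],[0,0,0,0,255],[0,0,0,0,255]]]'>/dev/null; python3 st.py 550.5 195.3 131 -18.3
python3 - <<'E'
from h import *
c=cam("scene");cv2.imwrite("pics/j_scene.png",cv2.resize(c["img"][180:360,280:480],None,fx=3,fy=3))
c=cam("side");cv2.imwrite("pics/j_side.png",cv2.resize(c["img"][120:280,180:380],None,fx=3,fy=3))
E
```

```text
t 20.07 p [549.  195.1 144.3] yawY -18.28 z [-3.000e-04 -1.010e-02 -9.999e-01] F [ 0.51 -0.49 -3.92] w 13.3
shift mm [ 0.77  1.35 13.33]
turn 0.02
```

View pics/j_side.png

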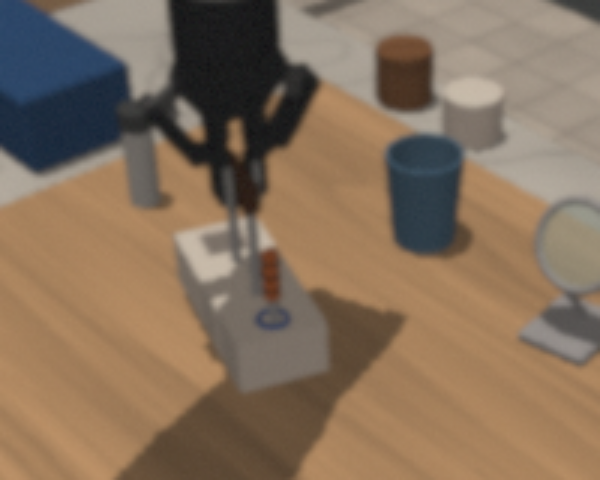

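The side view shows the caddy about 1 cm up and level with the pick in its hole, and the force reads 3.9 N, which is about the caddy's weight. Lifting further.

```bash
python3 -m crank '[[[0.4,0.8,-7,0,255],[0.2,0.3,-7,0,255],[0,0.2,-7,0,255],[0,0.2,-7,0,255],[0,0.2,-7,0,255],[0,0,0,0,255]]]'>/dev/null; python3 st.py 550.5 195.3 215 -18.3
```

```text
t 20.93 p [551.4 195.7 182.6] yawY -18.29 z [ 0.0012 -0.0096 -1.    ] F [ 0.42 -0.28 -3.95] w 13.1
shift mm [ -0.95  -0.61 -32.4 ]
turn 0.01
```

```bash
python3 -m crank '[[[-0.4,-0.3,-7,0,255],[0,0,-7,0,255],[0,0,-7,0,255],[0,0,-6,0,255],[0,0,-4,0,255],[0,0,0,0,255],[0,0,0,0,255],[0,0,0,0,255],[0,0,0,0,255]]]'>/dev/null; python3 st.py 550.5 195.3 215 -18.3
python3 - <<'E'
from h import *
s={}
for n in("wrist","scene","side"):
    c=cam(n);cv2.imwrite(f"pics/k_{n}.png",c["img"]);s[n]=cloud(c)
    P=s[n].reshape(-1,3);k=(abs(P[:,0]-.55)<.075)&(abs(P[:,1]-.195)<.1)&(P[:,2]>.135)&(P[:,2]<.158)
    q=P[k]; A=np.c_[q[:,:2]-q[:,:2].mean(0),np.ones(len(q))]
    for _ in range(6):
        co=np.linalg.lstsq(A,q[:,2],rcond=None)[0];r=abs(A@co-q[:,2]);g=r<max(.002,np.median(r)*2);A,q=A[g],q[g]
    print(n,len(q),"slope deg",np.degrees(co[:2]),"top z",co[2],cv2.minAreaRect((q[:,:2]*1000).astype(np.float32)))
E
```

```text
t 22.05 p [550.3 195.5 214.8] yawY -18.28 z [-7.000e-04 -1.030e-02 -9.999e-01] F [-0.47  0.19 -4.35] w 13.0
shift mm [-0.15  0.23 -0.16]
turn 0.02
wrist 17560 slope deg [-0.18467078 -0.19300073] top z 0.1479219144489017 ((556.3338623046875, 212.29193115234375), (123.79683685302734, 70.5389404296875), 71.79642486572266)
scene 1490 slope deg [-0.48263814 -0.49292182] top z 0.14835170456231256 ((549.8969116210938, 195.31268310546875), (163.85255432128906, 71.59689331054688), 72.16329956054688)
side 830 slope deg [-0.21469569 -0.13879379] top z 0.14694690009698982 ((550.0662231445312, 194.41058349609375), (163.87762451171875, 70.91214752197266), 71.826171875)
```

View pics/k_scene.png

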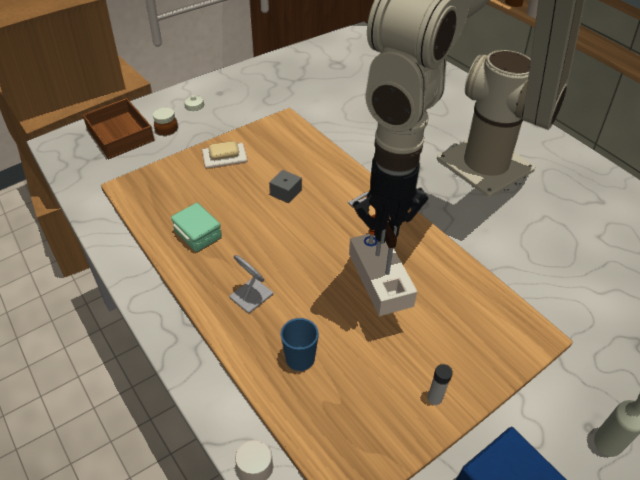

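View pics/k_side.png

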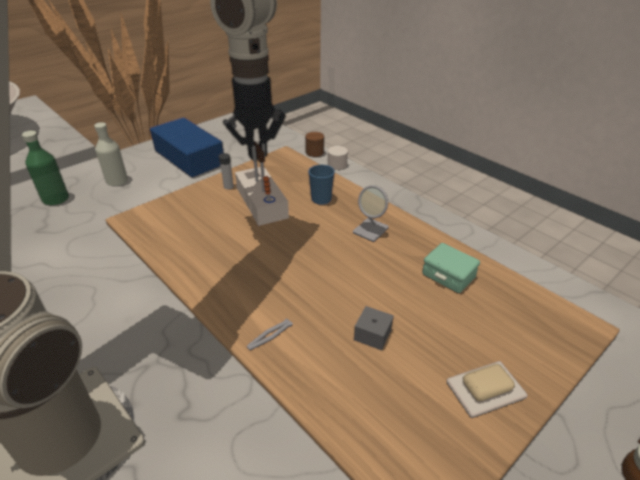

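The scene and side views show the caddy held level (under 0.7°) with its underside about 83 mm above the shelf. The pick stands in its hole (side view, (267,186)), and the other things sit at the same pixels as at the start. One last check of stillness, then I'll hand in.

Run:
```python
from h import *
from st import st
st();print(np.abs(bot.get_obs()["joint_vel"]).max())
c=cam("side");P=cloud(c);hsv=cv2.cvtColor(c["img"],cv2.COLOR_BGR2HSV)
m=(hsv[...,0]<12)&(hsv[...,1]>140)&(hsv[...,2]>60);m[:170]=0;m[205:]=0;m[:,:258]=0;m[:,280:]=0
p=P[m];p=p[np.isfinite(p[:,0])&(p[:,2]>.15)];print(len(p),np.median(p,0),p.min(0),p.max(0))
print(proj(c,[[.5315,.1385,.208],[.5315,.1385,.168]]),np.argwhere(m).min(0)[::-1],np.argwhere(m).max(0)[::-1])
st()
print(bot.job_done())
```

```text
t 22.2 p [550.4 195.6 215. ] yawY -18.28 z [-4.000e-04 -1.020e-02 -9.999e-01] F [ 0.65 -0.64 -3.56] w 13.0
0.004606137676112331
59 [0.52230158 0.13077439 0.18991793] [0.51654543 0.12760302 0.16970487] [0.52590983 0.13525186 0.20821471]
[[267.41964167 174.57611831]
 [268.58164773 190.99124459]] [264 177] [269 193]
t 22.25 p [550.4 195.6 215. ] yawY -18.29 z [-3.000e-04 -1.010e-02 -9.999e-01] F [-0.51 -0.26 -4.87] w 12.9
the job is handed in; nothing more can be done
None
```

The job is handed in after 22.3 s: the pick is home in the caddy's blue-ringed hole, and the gripper is holding the caddy by its handle above the shelf.

- **Pick:** I pushed it into the hole until it met the floor at about 9 N, then let go. Its top then measured 0.1248 m, against 0.125 m expected. After the lift, the side camera still showed the orange grip at 0.170–0.208 m, which is where a fully seated pick would be.
- **Caddy:** I lifted it straight up with the handle in the gripper (13 mm opening, about 4 N of weight). Its underside is about 83 mm above the shelf, and all three cameras put its tilt below 0.7°. The arm was still, with joint speeds under 0.005 rad/s.
- **Other items:** none visibly moved between the first and last pictures.

**Disagreements:** the tool tilted by up to 1.2° while the pick was being carried. I brought that down to about 0.6° before taking the handle. The cameras agreed on the caddy's height to within about 1.5 mm.

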